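# Load the orange slide cassette behind the drop catch

### The job

Load the orange slide cassette into the bay: take it by its handle, slide it in along the lane from the open front so that its own leading edge lifts the red catch, and push on until the catch has dropped behind it. Do not touch the catch with the gripper. Let go, leaving the cassette lying flat in the bay with the catch down.

Things in the scene. Friction and masses are not known exactly. Their poses are not given: they have to be found in the camera images.
- orange_grip (a point): Orange slide cassette (look-alikes: blue, green): flat box 100 (its x) x 80 (y) x 18 mm, about 160 g, same when turned half round. Upright handle in the middle of its top, section 14 (x) x 20 mm (y), top 84 mm above the underside, black rubber sleeve. This point: middle of the sleeve, 66 mm above the cassette's underside. z up.
- dock: Grey and white loading bay fixed to the bench; origin on the bench under the lane's centre line, x into the lane, y left, z up. Lane floor 8 mm above the bench, from x = -170 mm (open front) to the end stop at x = 130 mm. Guides flare at the mouth (x = -117 to -64 mm, up to 118 mm apart); then the lane is 94 mm wide, walls 40 mm high. Block behind the stop: 50 mm high.
- bay_home (a point): Point on the lane floor under the cassette's centre when it is against the stop (dock x = 80 mm); axes as the dock's. 190 mm before it (-x) a cassette can be lowered to the floor clear of the catch; slide it in flat, 0 to 4 mm above the floor. The catch drops once it is within about 14 mm of home. Clear lips 28 mm above the floor overhang the last 95 mm by 14 mm a side: only sliding gets it in.
- catch (a joint): Red drop catch, a 22 mm wide arm at the left lane wall (dock y = 23 to 45 mm), hinged at dock x = -40 mm, 42 mm above the bench, sloping down to its tip at x = 9 mm, 5 mm above the lane floor. Rad: 0 = down on its stop, grows as the tip rises; about 0.3 when riding on a cassette; falls back by its own weight (60 g). Stays under 55 mm above the bench.

How it is judged:
By the outcome, as a careful person would: the job done as asked, in the order asked, and still so for the second after the job is handed in, with the robot touching nothing.
It also fails if it takes over 45 s, if anything falls off the work surface, if the arm or the gripper's body presses on something with over 40 N, if the wrist force passes 120 N, or if a joint passes its speed limit or range.

### The arm

A 6-joint arm with a two-finger parallel gripper is mounted at the origin on the work surface. World frame = base frame: x ahead of the robot, y to its left, z up, the work surface at z = 0. Lengths are in mm, angles in rad, forces in N, time in s.
With the tool pointing down it reaches from about 275 to 1000 mm from the base axis. Payload 8.4 kg.
Tool frame: the origin (TCP) lies midway between the tips of the shut fingers; the grasp point (between the pads) lies grip_depth behind it (grip_depth is the distance from the TCP to the grasp point, in mm); z points along the fingers, y is the line along which they close (so a half turn about z gives the same grasp; the last joint's range is limited). The gripper opens to 85 mm and grips with 20 to 120 N. Pads are 22 mm wide; open, the fingers measure 114 mm over their backs; the gripper's body (76 mm by 85 mm) begins 54 mm behind the grasp point. The pads swing forward as they close: fully open they stand 13 mm farther back than shut.
Start: joints at [-0.002, 0.353, 1.633, -0, 1.155, -0.002], TCP at [625.002, -0, 231.281] pointing down, gripper open.
Joint ranges: [-2.63, 2.63], [-0.92, 2.1], [0.06, 2.66], [-1.3, 4.44], [0, 2.69], [-3.02, 3.02]. Speed limits (rad/s): [2.22, 2.22, 2.79, 3.14, 3.14, 3.14].

### API

Orientations are given as [roll, pitch, yaw] about the fixed x, y, z axes, in that order (R = Rz(yaw) Ry(pitch) Rx(roll)).
In Python, from rig import * gives the robot as it stands.
- The arm moves only by the shell command python3 -m creep 'ROWS' [FORCE]. ROWS is JSON, a list of rows, each an object of numbers: "x", "y", "z": the shift along the tool's x, y, z in mm; "rx", "ry", "rz": the turn, a rotation vector about the tool's x, y, z in rad; "hand": the finger opening in mm, from 0 to 85.4. A call has 1 to 20 rows; each row shifts and turns the commanded pose from where the row before left it, along the tool's axes as they then stand; what a row does not reach is not made up. A row lasts 1/8 s, in which the tool goes at most 62.5 mm and 10.7 degrees, less where a joint would pass 70% of its speed; a pose out of reach is approached as far as the arm can. A call with a gripper value outside its range is refused whole. The fingers move at their own pace and stop on an object; FORCE is the grip in N (left out, the last holds). Time passes only in rows, so rows that do not move let the fingers close. It gives the time, the measured TCP pose, the force, the opening and the grip force at its end, in the units of the state.
- sense(): the state, without advancing time (a new reading comes with each control period).
- grab_frame(name): name is "scene" or "side" or "wrist"; returns the picture (384x512x3 uint8, red, green, blue); there is no depth.
- get_calibration(name): a dict with "K" (3x3 intrinsics, pixels), "R" (3x3) and "t" (3): a world point X has camera coordinates R X + t. Camera axes: x right, y down, z forward; pixel columns grow to the right and rows downward; lengths in mm; the calibration is good to about 2 mm. The wrist camera is an equidistant fisheye: a pixel r from the principal point sees the ray r / f radians off the axis. A picture is of the moment at which its call begins: read the wrist's pose just before it. get_calibration takes no time and is no camera call; for the wrist camera it gives the pose at the moment of the call.
- sign_off(): hands the job in; it is judged then, once.
The state is a dict: "clock": time; "qpos": joint angles; "qvel": joint speeds; "joint_efforts": joint torques, N m; "eef_pos": TCP position; "tcp_rot": TCP orientation; "contact_force": force on the tool from outside, world axes, zero at the start; "wrist_torque": the same for the moment, N m; "opening": opening from 0.0 (shut) to 1.0 (fully open); "grasp_force": force on a finger pad.
Only numpy, scipy, OpenCV 4.12 (cv2) and the standard library are available. Lean on these libraries where they do the work, as an engineer would, in place of code of your own. Each camera call takes 0.05 s, during which the arm holds its last target. There are 200 camera calls.

## Working session

There is one attempt and no reset: what is moved stays moved. The work goes in short steps, Python scripts to look and compute and a shell command to move; the robot and the scene stay as the last step left them, time stands still between calls to the robot, and variables do not carry over. Pictures are saved under pics/ and viewed, at most 10 in all, crops included, and the job is handed in when it is done.

```bash
mkdir -p pics; ls
python3 - <<'E'
from rig import *
import cv2, numpy as np
s=sense(); print(s)
for n in ["scene","side","wrist"]:
    c=get_calibration(n); print(n,c)
    im=grab_frame(n); cv2.imwrite(f"pics/{n}0.png",im[:,:,::-1])
a=cv2.imread("pics/scene0.png");b=cv2.imread("pics/side0.png")
cv2.imwrite("pics/both0.png",np.vstack([a,b])[:, :])
E
```

```text
pics
{'clock': 0.0, 'qpos': array([-2.39208517e-03,  3.53628393e-01,  1.63416543e+00, -1.44472741e-05,
        1.15516788e+00, -2.38473182e-03]), 'qvel': array([-9.27679135e-05,  1.34235773e-03,  3.25964789e-04, -1.98904899e-03,
        1.36340548e-04,  1.10510488e-03]), 'joint_efforts': array([-2.03471049e-03, -6.05236173e+01, -3.42063046e+01, -2.62302356e-04,
        9.48130677e-03,  3.61521288e-06]), 'eef_pos': array([6.24517399e+02, 1.57305798e-03, 2.30560618e+02]), 'tcp_rot': array([-3.14022358e+00,  9.94443324e-06,  1.57079482e+00]), 'contact_force': array([0.47973718, 1.1080114 , 0.23542313]), 'wrist_torque': array([-0.00877068, -0.01499743,  0.01406186]), 'grasp_force': 0.0, 'opening': 0.9989441304068472}
scene {'K': array([[444.6230556 ,   0.        , 256.30209727],
       [  0.        , 444.6230556 , 201.29128543],
       [  0.        ,   0.        ,   1.        ]]), 'R': array([[ 7.74697384e-01,  6.32332067e-01, -3.46772144e-04],
       [ 4.73522298e-01, -5.80495935e-01, -6.62420638e-01],
       [-4.19071111e-01,  5.13011331e-01, -7.49132016e-01]]), 't': array([-364.25715493, -254.59260931, 1185.57908045])}
side {'K': array([[366.65191831,   0.        , 253.86164009],
       [  0.        , 366.65191831, 181.29529596],
       [  0.        ,   0.        ,   1.        ]]), 'R': array([[ 0.8644707 , -0.5025724 ,  0.01055422],
       [-0.27819584, -0.49579885, -0.82267282],
       [ 0.41868542,  0.70824041, -0.56841713]]), 't': array([-512.4417167 ,  181.63585613,  702.99180887])}
wrist {'K': array([[297.31863964,   0.        , 263.01679835],
       [  0.        , 297.31863964, 192.18207705],
       [  0.        ,   0.        ,   1.        ]]), 'R': array([[ 9.99999797e-01,  5.01070774e-04, -3.94650168e-04],
       [ 5.90147700e-04, -9.61594851e-01,  2.74472210e-01],
       [-2.41963567e-04, -2.74472387e-01, -9.61594951e-01]]), 't': array([-624.42794671,  -36.75477694,  378.44996812])}
```

View pics/scene0.png

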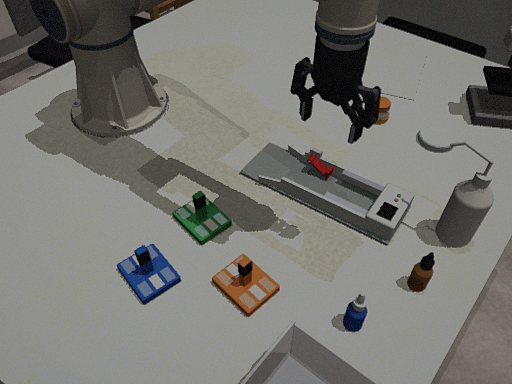

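View pics/side0.png

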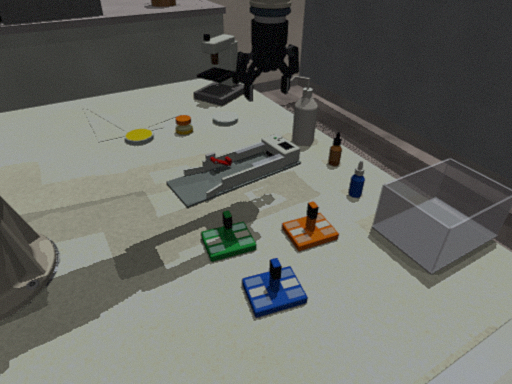

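The scene picture shows the orange cassette at about (245,283). The dock runs from its open front at (255,165) to the block at (395,210), with the red catch at (320,163). In the side picture orange is at (310,230) and the dock at (235,170). Next I enlarge both.

Run:
```python
import cv2
a=cv2.imread("pics/scene0.png")[135:320,200:420];b=cv2.imread("pics/side0.png")[130:255,160:350]
cv2.imwrite("pics/sc.png",cv2.resize(a,None,fx=3.2,fy=3.2,interpolation=cv2.INTER_CUBIC))
cv2.imwrite("pics/si.png",cv2.resize(b,None,fx=4,fy=4,interpolation=cv2.INTER_CUBIC))
```

```text
(no output)
```

View pics/sc.png

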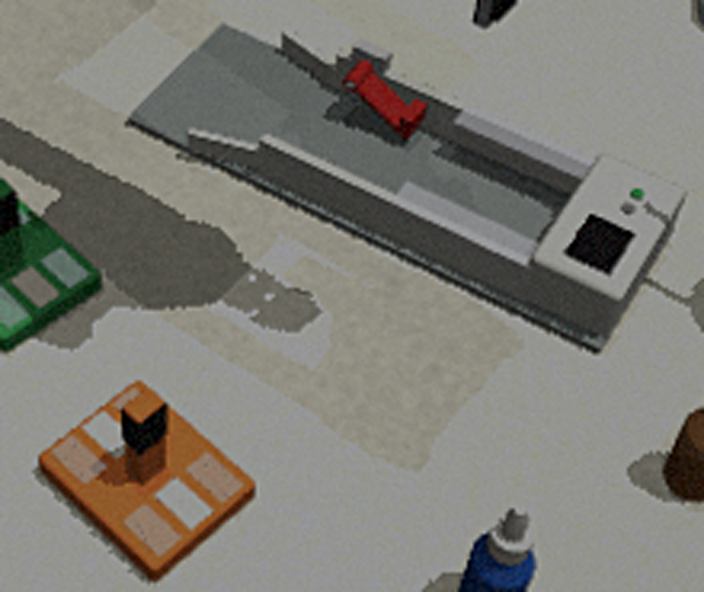

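View pics/si.png

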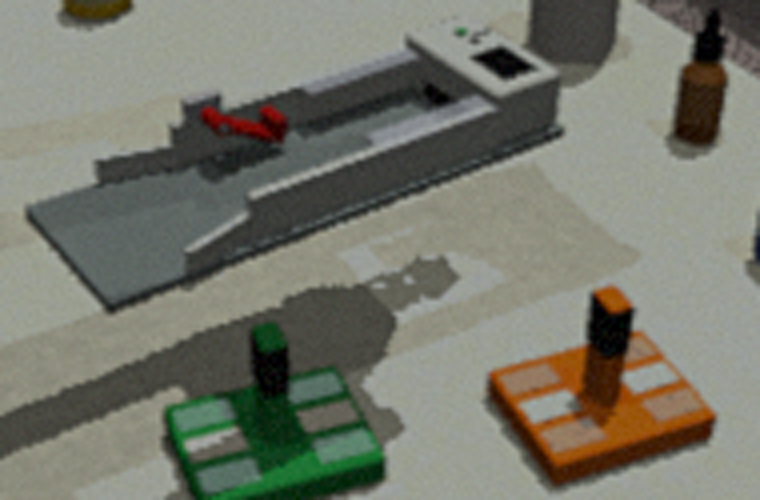

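Enlarged, the orange cassette's top corners and handle top, the floor's front corners and the block's top corners are all readable in both views. I'll fit the planar poses from these.

```bash
cat > h.py <<'E'
from rig import *
import numpy as np
from scipy.optimize import least_squares
def proj(c,X):
    p=np.asarray(X,float)@c["R"].T+c["t"]
    return p[:,:2]/p[:,2:]*c["K"][0,0]+c["K"][:2,2]
def projf(c,X):
    p=np.asarray(X,float)@c["R"].T+c["t"]; r=np.linalg.norm(p[:,:2],axis=1); th=np.arctan2(r,p[:,2])
    return p[:,:2]/r[:,None]*th[:,None]*c["K"][0,0]+c["K"][:2,2]
def place(p,X):
    c,s=np.cos(p[2]),np.sin(p[2]); X=np.asarray(X,float)
    return np.c_[p[0]+c*X[:,0]-s*X[:,1],p[1]+s*X[:,0]+c*X[:,1],X[:,2]]
def rays(c,uv,z,fish=False):
    d=(np.asarray(uv,float)-c["K"][:2,2])/c["K"][0,0]
    if fish:
        th=np.linalg.norm(d,axis=1,keepdims=True); d=np.c_[d/th*np.sin(th),np.cos(th)]
    else: d=np.c_[d,np.ones(len(d))]
    w=d@c["R"]; o=-c["R"].T@c["t"]
    return o+w*((z-o[2])/w[:,2])[:,None]
E
python3 - <<'E'
from h import *
cs,cd=get_calibration("scene"),get_calibration("side")
S=lambda a:(np.array(a)+.5)/3.2-.5+[200,135]
D=lambda a:(np.array(a)+.5)/4-.5+[160,130]
np.set_printoptions(precision=1,suppress=True)
print("or");print(rays(cs,S([(42,455),(140,382),(254,485),(153,568)]),18)); print(rays(cd,D([(492,372),(645,333),(714,414),(558,470)]),18))
print("handle",rays(cs,S([(144,403)]),84),rays(cd,D([(612,299)]),84))
print("front");print(rays(cs,S([(223,25),(130,122)]),8)); print(rays(cd,D([(28,208),(110,303)]),8))
print("block");print(rays(cs,S([(600,152),(686,187),(617,295),(535,258)]),50)); print(rays(cd,D([(407,33),(558,75),(497,105)]),50))
E
```

```text
or
[[ 562.2 -238.8   18. ]
 [ 573.  -164.8   18. ]
 [ 668.1 -177.7   18. ]
 [ 656.9 -252.8   18. ]]
[[ 568.9 -167.4   18. ]
 [ 664.4 -182.5   18. ]
 [ 653.7 -254.4   18. ]
 [ 556.  -247.2   18. ]]
handle [[ 614.2 -207.8   84. ]] [[ 609.7 -211.7   84. ]]
front
[[406.  128.6   8. ]
 [419.    5.3   8. ]]
[[402.5 125.5   8. ]
 [411.9   6.    8. ]]
block
[[703.2 146.8  50. ]
 [760.7 153.7  50. ]
 [768.1  46.8  50. ]
 [715.7  41.   50. ]]
[[702.1 145.4  50. ]
 [762.   41.   50. ]
 [701.9  27.7  50. ]]
```

```bash
python3 -c "
import rig;print([n for n in dir(rig) if n[0]!='_'], getattr(rig,'grip_depth',None))"
python3 -m creep '[{"x":-35,"y":-2},{"x":-35,"y":-2},{"x":-35,"y":-2},{"x":-35,"y":-2},{"x":-35,"y":-2},{"x":-35,"y":-2},{"rz":0.07,"z":30},{"rz":0.065,"z":30},{}]'
python3 - <<'E'
from h import *
import cv2
print(sense()["eef_pos"],sense()["tcp_rot"])
im=grab_frame("wrist"); cv2.imwrite("pics/w1.png",cv2.resize(im[:,:,::-1],None,fx=1.5,fy=1.5,interpolation=cv2.INTER_CUBIC))
c=get_calibration("wrist")
P=place([612,-210,-.135],[(50,40,18),(50,-40,18),(-50,-40,18),(-50,40,18),(0,0,84)])
print(projf(c,P)*1.5)
E
```

```text
['MotionError', 'get_calibration', 'grab_frame', 'grip_depth', 'sense', 'sign_off'] 18.700000000000003
[6.24649328e+02 9.99654592e-03 2.30740297e+02] [-3.14053793e+00 -1.68923641e-05  1.57073860e+00]
[[438.64012771 433.46510054]
 [424.55675459 494.13676504]
 [329.03805881 483.67235005]
 [334.28265081 421.4691661 ]
 [379.79680871 505.74929003]]schema error: expected keys x, y, z, rx, ry, rz, hand
```

View pics/w1.png

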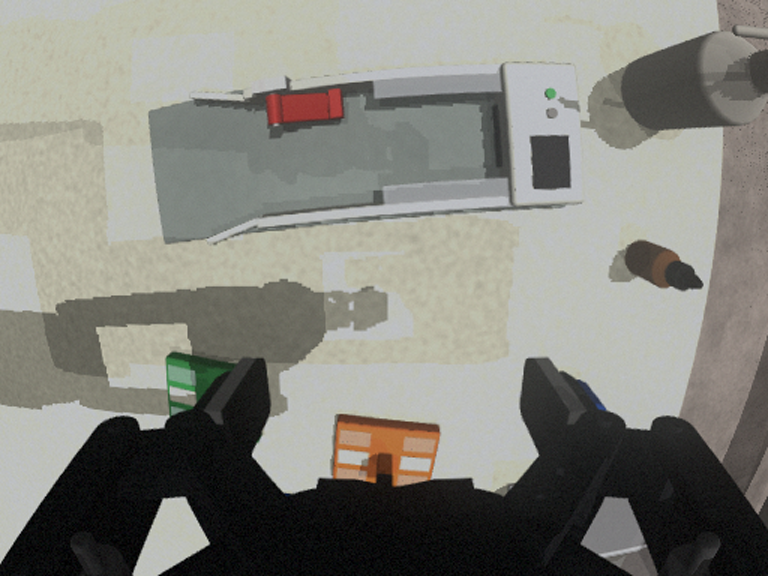

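The call was refused because of the empty row. The arm has not moved, and the wrist picture is still useful: floor front corners (150,110) and (166,243), block top front edge (503,64) to (512,207), back edge (577,64) to (582,203), orange far corners (335,415) and (439,425).

```bash
python3 - <<'E'
from h import *
np.set_printoptions(precision=1,suppress=True)
c=get_calibration("wrist"); W=lambda a:(np.array(a)+.5)/1.5-.5
print(rays(c,W([(150,110),(166,243)]),8,1)); print(rays(c,W([(503,64),(512,207),(577,64),(582,203)]),50,1)); print(rays(c,W([(335,415),(439,425)]),18,1))
E
python3 -m creep '[{"x":-35,"y":-2},{"x":-35,"y":-2},{"x":-35,"y":-2},{"x":-35,"y":-2},{"x":-35,"y":-2},{"x":-35,"y":-2},{"rz":0.07,"z":30},{"rz":0.065,"z":30},{"x":0},{"x":0}]'
python3 - <<'E'
from h import *
import cv2
print(sense()["eef_pos"],sense()["tcp_rot"])
c=get_calibration("wrist")
im=grab_frame("wrist"); cv2.imwrite("pics/w2.png",cv2.resize(im[:,:,::-1],None,fx=1.5,fy=1.5,interpolation=cv2.INTER_CUBIC))
P=place([612,-210,-.135],[(50,40,18),(50,-40,18),(-50,-40,18),(-50,40,18),(7,10,84),(7,-10,84),(-7,-10,84),(-7,10,84)])
print(projf(c,P)*1.5)
E
```

```text
[[406.  130.1   8. ]
 [416.1   7.4   8. ]]
[[703.4 146.4  50. ]
 [711.7  39.3  50. ]
 [762.3 152.9  50. ]
 [768.6  44.8  50. ]]
[[ 568.7 -156.    18. ]
 [ 666.6 -166.9   18. ]]
[6.24747026e+02 8.24311090e-03 2.30853510e+02] [-3.14078185e+00  4.05706428e-06  1.57080418e+00]
[[438.64012771 433.46510054]
 [424.55675459 494.13676504]
 [329.03805881 483.67235005]
 [334.28265081 421.4691661 ]
 [389.2870755  498.54164947]
 [386.36426536 514.31384925]
 [370.560814   512.67179214]
 [373.03306242 496.83251908]]schema error: expected keys x, y, z, rx, ry, rz, hand
```

View pics/w2.png

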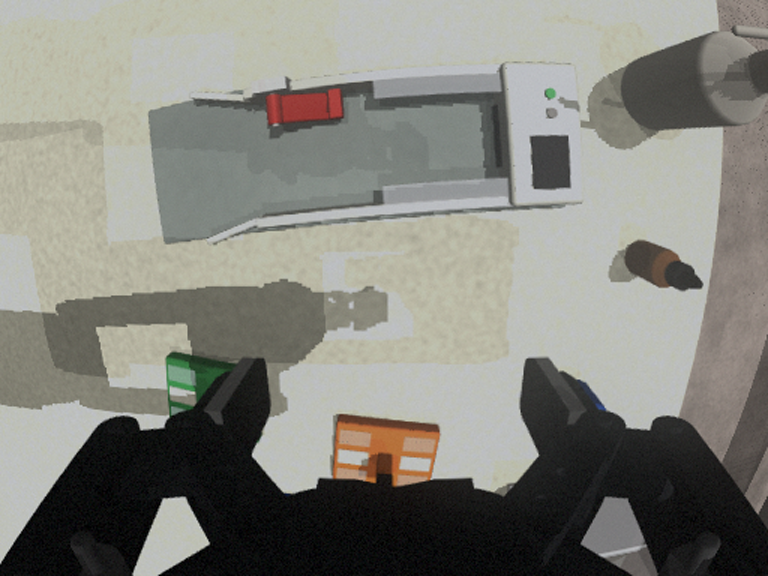

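Same refusal: each row must hold all seven keys. The picture is unchanged; the dock fits to about (580,83), yaw 0.083.

```bash
python3 -m creep '[{"x":-35,"y":-2,"z":0,"rx":0,"ry":0,"rz":0,"hand":85},{"x":-35,"y":-2,"z":0,"rx":0,"ry":0,"rz":0,"hand":85},{"x":-35,"y":-2,"z":0,"rx":0,"ry":0,"rz":0,"hand":85},{"x":-35,"y":-2,"z":0,"rx":0,"ry":0,"rz":0,"hand":85},{"x":-35,"y":-2,"z":0,"rx":0,"ry":0,"rz":0,"hand":85},{"x":-35,"y":-2,"z":0,"rx":0,"ry":0,"rz":0,"hand":85},{"x":0,"y":0,"z":30,"rx":0,"ry":0,"rz":0.07,"hand":85},{"x":0,"y":0,"z":30,"rx":0,"ry":0,"rz":0.065,"hand":85},{"x":0,"y":0,"z":0,"rx":0,"ry":0,"rz":0,"hand":85}]' 40
python3 - <<'E'
from h import *
import cv2
print(sense()["eef_pos"],sense()["tcp_rot"])
c=get_calibration("wrist")
im=grab_frame("wrist"); cv2.imwrite("pics/w3.png",cv2.resize(im[:,:,::-1],None,fx=1.5,fy=1.5,interpolation=cv2.INTER_CUBIC))
P=place([612,-210,-.135],[(50,40,18),(50,-40,18),(-50,-40,18),(-50,40,18),(7,10,84),(7,-10,84),(-7,-10,84),(-7,10,84)])
print(projf(c,P)*1.5)
E
```

```text
clock: 1.38
eef_pos: [611.3, -209.6, 168.9]
tcp_rot: [-3.137, -0.001, 1.436]
contact_force: [0.7, 0.4, 0.0]
opening: 0.996
grasp_force: 0.0
[ 611.26975582 -209.56555757  168.92382468] [-3.13683146e+00 -9.53804345e-04  1.43600423e+00]
[[471.67700489 209.49972639]
 [466.90269587 322.90633889]
 [325.77284668 322.6491299 ]
 [321.40614113 209.25484195]
 [409.76715027 277.7029098 ]
 [409.38200535 313.4982756 ]
 [383.51403494 313.45174728]
 [383.2757722  277.65660908]]
```

View pics/w3.png

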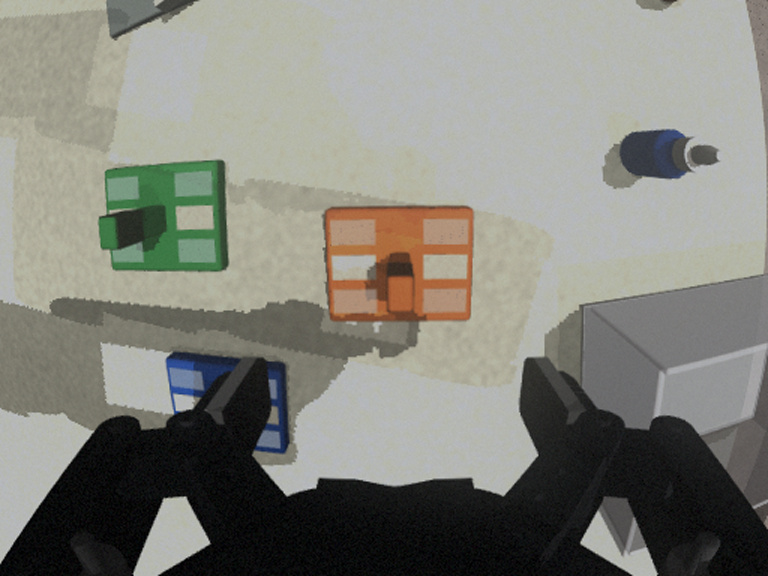

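Close view: orange top corners at (325,208), (473,207), (470,320), (331,320) and handle top x 387–414. That puts the cassette about 2.5 mm further along tool y than expected. Descend and grip.

```bash
python3 -m creep '[{"x":0,"y":2.5,"z":28,"rx":0,"ry":0,"rz":0,"hand":85},{"x":0,"y":0,"z":30,"rx":0,"ry":0,"rz":0,"hand":85},{"x":0,"y":0,"z":30,"rx":0,"ry":0,"rz":0,"hand":85},{"x":0,"y":0,"z":20,"rx":0,"ry":0,"rz":0,"hand":85},{"x":0,"y":0,"z":10,"rx":0,"ry":0,"rz":0,"hand":50},{"x":0,"y":0,"z":0,"rx":0,"ry":0,"rz":0,"hand":25},{"x":0,"y":0,"z":0,"rx":0,"ry":0,"rz":0,"hand":8},{"x":0,"y":0,"z":0,"rx":0,"ry":0,"rz":0,"hand":8},{"x":0,"y":0,"z":0,"rx":0,"ry":0,"rz":0,"hand":8},{"x":0,"y":0,"z":0,"rx":0,"ry":0,"rz":0,"hand":8},{"x":0,"y":0,"z":0,"rx":0,"ry":0,"rz":0,"hand":8},{"x":0,"y":0,"z":0,"rx":0,"ry":0,"rz":0,"hand":8}]' 60
```

```text
clock: 2.92
eef_pos: [615.8, -210.5, 54.2]
tcp_rot: [3.141, 0.0, 1.436]
contact_force: [-2.5, 0.2, 5.2]
opening: 0.151
grasp_force: 62.5
```

```bash
python3 -m creep '[{"x":0,"y":0,"z":-10,"rx":0,"ry":0,"rz":0,"hand":8},{"x":0,"y":0,"z":-20,"rx":0,"ry":0,"rz":0,"hand":8},{"x":0,"y":0,"z":-30,"rx":0,"ry":0,"rz":0,"hand":8},{"x":0,"y":0,"z":-30,"rx":0,"ry":0,"rz":-0.06,"hand":8},{"x":10,"y":0,"z":0,"rx":0,"ry":0,"rz":-0.08,"hand":8},{"x":20,"y":0,"z":0,"rx":0,"ry":0,"rz":-0.08,"hand":8},{"x":35,"y":0,"z":0,"rx":0,"ry":0,"rz":0,"hand":8},{"x":35,"y":-15,"z":0,"rx":0,"ry":0,"rz":0,"hand":8},{"x":35,"y":-20,"z":0,"rx":0,"ry":0,"rz":0,"hand":8},{"x":35,"y":-20,"z":0,"rx":0,"ry":0,"rz":0,"hand":8},{"x":35,"y":-20,"z":0,"rx":0,"ry":0,"rz":0,"hand":8},{"x":35,"y":-20,"z":0,"rx":0,"ry":0,"rz":0,"hand":8},{"x":30,"y":-16,"z":0,"rx":0,"ry":0,"rz":0,"hand":8},{"x":15,"y":-10,"z":0,"rx":0,"ry":0,"rz":0,"hand":8},{"x":8,"y":0,"z":0,"rx":0,"ry":0,"rz":0,"hand":8},{"x":0,"y":0,"z":0,"rx":0,"ry":0,"rz":0,"hand":8},{"x":0,"y":0,"z":0,"rx":0,"ry":0,"rz":0,"hand":8}]' 60
python3 - <<'E'
from h import *
import cv2
s=sense();print(s["eef_pos"],s["tcp_rot"]); e=s["eef_pos"]
c=get_calibration("wrist")
im=grab_frame("wrist"); cv2.imwrite("pics/w4.png",cv2.resize(im[:,:,::-1],None,fx=1.5,fy=1.5,interpolation=cv2.INTER_CUBIC))
np.set_printoptions(precision=1,suppress=True)
print(projf(c,place([e[0],e[1],s["tcp_rot"][2]-np.pi/2],[(50,40,e[2]-36.2),(50,-40,e[2]-36.2),(-50,-40,e[2]-36.2),(-50,40,e[2]-36.2)]))*1.5)
print(projf(c,place([580,83,.083],[(130,47,50),(130,-47,50),(-64,47,48),(-64,-47,48),(-170,60,8),(-170,-60,8),(9,23,13),(9,45,13)]))*1.5)
E
```

```text
clock: 5.05
eef_pos: [473.9, 70.9, 143.4]
tcp_rot: [3.141, 0.0, 1.655]
contact_force: [0.0, -0.3, -2.1]
opening: 0.154
grasp_force: 61.3
[473.93220611  70.89203728 143.36371097] [3.14121113e+00 1.91083742e-04 1.65533179e+00]
[[514.8 236.7]
 [500.2 405.3]
 [289.  405.4]
 [274.6 236.6]]
[[746.  219. ]
 [723.1 348.9]
 [474.  200. ]
 [466.3 360.4]
 [293.9 174.9]
 [302.8 352.1]
 [571.5 236.3]
 [573.7 202.9]]
```

View pics/w4.png

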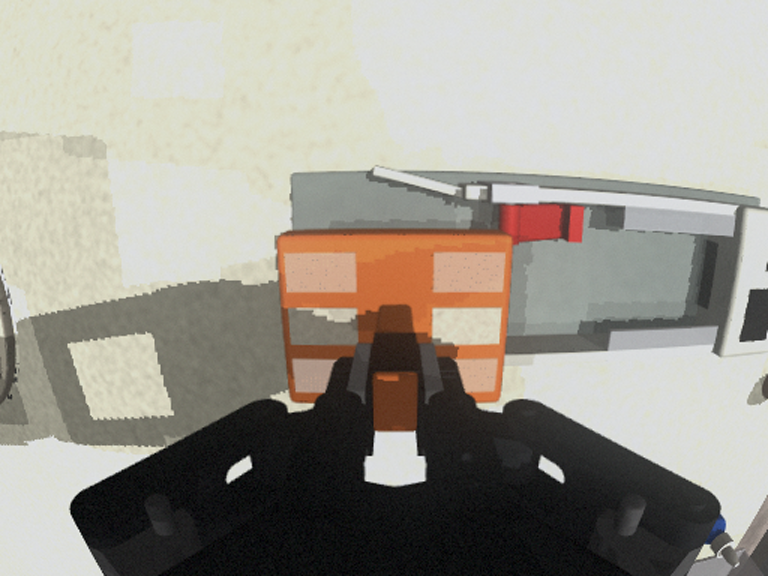

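The held cassette's corners are at (280,235), (512,234), (501,402), (290,402), as predicted and square in the grip. Dock front corner at (292,173) and catch at (505–583, 205–242) agree with the dock fit. Small shift, then lower to the floor.

```bash
python3 -m creep '[{"x":2.8,"y":-3,"z":15,"rx":0,"ry":0,"rz":0,"hand":8},{"x":0,"y":0,"z":25,"rx":0,"ry":0,"rz":0,"hand":8},{"x":0,"y":0,"z":22,"rx":0,"ry":0,"rz":0,"hand":8},{"x":0,"y":0,"z":12,"rx":0,"ry":0,"rz":0,"hand":8},{"x":0,"y":0,"z":4,"rx":0,"ry":0,"rz":0,"hand":8},{"x":0,"y":0,"z":0,"rx":0,"ry":0,"rz":0,"hand":8},{"x":0,"y":0,"z":0,"rx":0,"ry":0,"rz":0,"hand":8}]' && python3 -m creep '[{"x":0,"y":0,"z":1,"rx":0,"ry":0,"rz":0,"hand":8},{"x":0,"y":0,"z":0,"rx":0,"ry":0,"rz":0,"hand":8}]'
```

```text
clock: 5.98
eef_pos: [470.5, 74.0, 65.9]
tcp_rot: [3.14, -0.0, 1.656]
contact_force: [0.6, 0.0, -1.4]
opening: 0.151
grasp_force: 61.3
clock: 6.22
eef_pos: [470.2, 74.0, 64.5]
tcp_rot: [3.141, -0.0, 1.656]
contact_force: [-1.1, -0.4, -2.8]
opening: 0.149
grasp_force: 61.3
```

```bash
python3 -m creep '[{"x":0,"y":0,"z":1,"rx":0,"ry":0,"rz":0,"hand":8},{"x":0,"y":10,"z":0,"rx":0,"ry":0,"rz":0,"hand":8},{"x":0,"y":15,"z":0,"rx":0,"ry":0,"rz":0,"hand":8},{"x":0,"y":15,"z":0,"rx":0,"ry":0,"rz":0,"hand":8},{"x":0,"y":10,"z":0,"rx":0,"ry":0,"rz":0,"hand":8},{"x":0,"y":0,"z":0,"rx":0,"ry":0,"rz":0,"hand":8}]' && python3 -m creep '[{"x":0,"y":8,"z":0,"rx":0,"ry":0,"rz":0,"hand":8},{"x":0,"y":8,"z":0,"rx":0,"ry":0,"rz":0,"hand":8},{"x":0,"y":8,"z":0,"rx":0,"ry":0,"rz":0,"hand":8},{"x":0,"y":8,"z":0,"rx":0,"ry":0,"rz":0,"hand":8},{"x":0,"y":8,"z":0,"rx":0,"ry":0,"rz":0,"hand":8},{"x":0,"y":0,"z":0,"rx":0,"ry":0,"rz":0,"hand":8}]'
python3 - <<'E'
from h import *
import cv2
s=sense();e=s["eef_pos"];R=np.array([[np.cos(.083),np.sin(.083)],[-np.sin(.083),np.cos(.083)]]);print("dock xy",R@(e[:2]-[580,83]))
im=grab_frame("wrist"); cv2.imwrite("pics/w5.png",cv2.resize(im[:,:,::-1],None,fx=1.5,fy=1.5,interpolation=cv2.INTER_CUBIC))
E
```

```text
clock: 6.98
eef_pos: [520.8, 78.3, 63.2]
tcp_rot: [3.141, -0.0, 1.656]
contact_force: [-0.3, -0.3, -2.7]
opening: 0.153
grasp_force: 61.3
clock: 7.72
eef_pos: [560.5, 81.7, 63.3]
tcp_rot: [3.141, -0.0, 1.656]
contact_force: [-0.8, 0.1, -2.0]
opening: 0.151
grasp_force: 61.3
dock xy [-19.49725529   0.29608689]
```

View pics/w5.png

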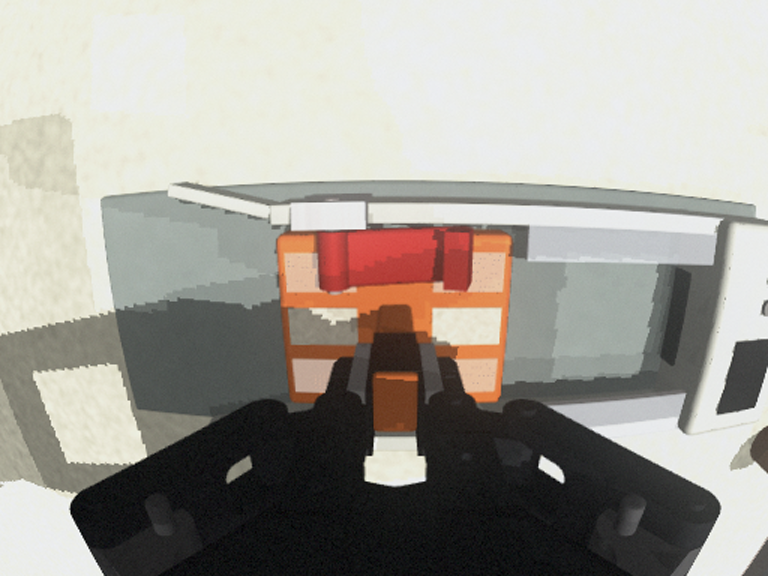

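The catch (320–472, 230–290) rides on the cassette's top, and the leading edge (511) is just before the lips (525). It is centred, so push on.

```bash
python3 -m creep '[{"x":0,"y":8,"z":0,"rx":0,"ry":0,"rz":0,"hand":8},{"x":0,"y":8,"z":0,"rx":0,"ry":0,"rz":0,"hand":8},{"x":0,"y":8,"z":0,"rx":0,"ry":0,"rz":0,"hand":8},{"x":0,"y":8,"z":0,"rx":0,"ry":0,"rz":0,"hand":8},{"x":0,"y":8,"z":0,"rx":0,"ry":0,"rz":0,"hand":8},{"x":0,"y":8,"z":0,"rx":0,"ry":0,"rz":0,"hand":8},{"x":0,"y":8,"z":0,"rx":0,"ry":0,"rz":0,"hand":8},{"x":0,"y":8,"z":0,"rx":0,"ry":0,"rz":0,"hand":8},{"x":0,"y":8,"z":0,"rx":0,"ry":0,"rz":0,"hand":8},{"x":0,"y":8,"z":0,"rx":0,"ry":0,"rz":0,"hand":8},{"x":0,"y":5,"z":0,"rx":0,"ry":0,"rz":0,"hand":8},{"x":0,"y":5,"z":0,"rx":0,"ry":0,"rz":0,"hand":8},{"x":0,"y":0,"z":0,"rx":0,"ry":0,"rz":0,"hand":8}]' && python3 -m creep '[{"x":0,"y":2,"z":0,"rx":0,"ry":0,"rz":0,"hand":8},{"x":0,"y":0,"z":0,"rx":0,"ry":0,"rz":0,"hand":8}]' && python3 -m creep '[{"x":0,"y":2,"z":0,"rx":0,"ry":0,"rz":0,"hand":8},{"x":0,"y":0,"z":0,"rx":0,"ry":0,"rz":0,"hand":8}]'
```

```text
clock: 9.4
eef_pos: [649.7, 89.3, 63.3]
tcp_rot: [3.141, -0.0, 1.656]
contact_force: [-0.6, -0.2, -2.3]
opening: 0.15
grasp_force: 61.4
clock: 9.65
eef_pos: [651.3, 89.4, 63.3]
tcp_rot: [-3.142, -0.0, 1.656]
contact_force: [0.2, -0.3, -1.2]
opening: 0.153
grasp_force: 61.3
clock: 9.9
eef_pos: [653.5, 89.6, 63.3]
tcp_rot: [3.141, -0.0, 1.656]
contact_force: [0.4, 0.7, -1.0]
opening: 0.154
grasp_force: 61.3
```

```bash
python3 -m creep '[{"x":0,"y":2,"z":0,"rx":0,"ry":0,"rz":0,"hand":8},{"x":0,"y":0,"z":0,"rx":0,"ry":0,"rz":0,"hand":8}]' && python3 -m creep '[{"x":0,"y":1.5,"z":0,"rx":0,"ry":0,"rz":0,"hand":8},{"x":0,"y":0,"z":0,"rx":0,"ry":0,"rz":0,"hand":8}]'
python3 - <<'E'
from h import *
import cv2
for n in["wrist","side"]:
    im=grab_frame(n).astype(int); m=(im[...,0]>90)&(im[...,1]<45)&(im[...,2]<60)
    y,x=np.nonzero(m); print(n,m.sum(),x.min(),x.max(),y.min(),y.max())
    if n=="side":
        o=cv2.imread("pics/side0.png")[...,::-1].astype(int);m=(o[...,0]>90)&(o[...,1]<45)&(o[...,2]<60);y,x=np.nonzero(m);print("ref",m.sum(),x.min(),x.max(),y.min(),y.max())
E
```

```text
clock: 10.15
eef_pos: [655.5, 89.7, 63.3]
tcp_rot: [3.141, -0.0, 1.656]
contact_force: [0.9, 1.0, -1.8]
opening: 0.151
grasp_force: 61.3
clock: 10.4
eef_pos: [657.0, 89.9, 63.3]
tcp_rot: [3.141, 0.0, 1.656]
contact_force: [0.5, -0.2, -1.9]
opening: 0.15
grasp_force: 61.3
wrist 7 85 152 177 190
side 59 179 253 121 163
ref 73 211 326 156 246
```

```bash
python3 -m creep '[{"x":0,"y":1.5,"z":0,"rx":0,"ry":0,"rz":0,"hand":8},{"x":0,"y":0,"z":0,"rx":0,"ry":0,"rz":0,"hand":8}]' && python3 -m creep '[{"x":0,"y":0,"z":1,"rx":0,"ry":0,"rz":0,"hand":8},{"x":0,"y":0,"z":0,"rx":0,"ry":0,"rz":0,"hand":8}]' && python3 -m creep '[{"x":0,"y":0,"z":0.5,"rx":0,"ry":0,"rz":0,"hand":8},{"x":0,"y":0,"z":0,"rx":0,"ry":0,"rz":0,"hand":8}]'
```

```text
clock: 10.75
eef_pos: [657.3, 89.9, 63.1]
tcp_rot: [-3.139, -0.0, 1.656]
contact_force: [-4.9, 0.0, 2.0]
opening: 0.153
grasp_force: 61.9
clock: 11.0
eef_pos: [657.3, 89.9, 62.4]
tcp_rot: [-3.14, 0.0, 1.656]
contact_force: [-6.9, -0.2, 3.3]
opening: 0.156
grasp_force: 62.2
clock: 11.25
eef_pos: [657.3, 89.9, 62.4]
tcp_rot: [-3.14, 0.0, 1.656]
contact_force: [-7.7, -0.7, 8.1]
opening: 0.154
grasp_force: 62.8
```

It is against the stop and on the floor. Let go, rise and look.

```bash
python3 -m creep '[{"x":0,"y":-0.7,"z":-0.7,"rx":0,"ry":0,"rz":0,"hand":14},{"x":0,"y":0,"z":0,"rx":0,"ry":0,"rz":0,"hand":25},{"x":0,"y":0,"z":0,"rx":0,"ry":0,"rz":0,"hand":40},{"x":0,"y":0,"z":0,"rx":0,"ry":0,"rz":0,"hand":40},{"x":0,"y":0,"z":0,"rx":0,"ry":0,"rz":0,"hand":40},{"x":0,"y":0,"z":-10,"rx":0,"ry":0,"rz":0,"hand":40},{"x":0,"y":0,"z":-25,"rx":0,"ry":0,"rz":0,"hand":40},{"x":0,"y":0,"z":-30,"rx":0,"ry":0,"rz":0,"hand":40},{"x":0,"y":0,"z":-30,"rx":0,"ry":0,"rz":0,"hand":40},{"x":0,"y":0,"z":-30,"rx":0,"ry":0,"rz":0,"hand":40},{"x":0,"y":0,"z":-20,"rx":0,"ry":0,"rz":0,"hand":40},{"x":0,"y":0,"z":0,"rx":0,"ry":0,"rz":0,"hand":40},{"x":0,"y":0,"z":0,"rx":0,"ry":0,"rz":0,"hand":40}]'
python3 - <<'E'
from h import *
import cv2
a=grab_frame("wrist")[:,:,::-1][60:300,80:430];b=grab_frame("side")[:,:,::-1][125:190,195:312]
a=cv2.resize(a,(437,300));b=cv2.resize(b,(540,300),interpolation=cv2.INTER_CUBIC)
o=np.zeros((600,540,3),np.uint8);o[:300,:437]=a;o[300:]=b
cv2.imwrite("pics/end.png",o)
E
```

```text
clock: 12.88
eef_pos: [657.0, 89.8, 206.4]
tcp_rot: [-3.14, 0.0, 1.656]
contact_force: [0.9, -0.3, -0.4]
opening: 0.473
grasp_force: 0.0
```

View pics/end.png

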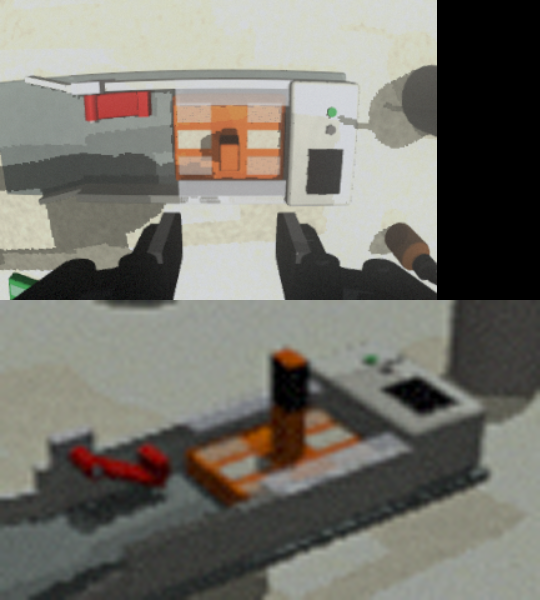

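The cassette lies flat under the lips against the stop (175–285, 90–180 in the wrist crop). The catch is down behind it (85–150), and the gripper is well clear.

```bash
python3 -c "
from rig import *
print(sign_off())"
```

```text
the job is handed in; nothing more can be done
None
```

The orange cassette is loaded: it lies flat in the bay against the stop with the catch dropped behind it, the gripper let go and moved clear, and the job was handed in after about 13 s of robot time.

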